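# Heft two grain canisters, rack the light one, present the full one

## Robot

A 6-joint arm with a two-finger parallel gripper is mounted at the origin on a cart in front of the work surface, level with it; the furniture and walls round the work are solid. World frame = base frame: x ahead of the robot, y to its left, z up, the work surface at z = 0. Lengths are in m, angles in rad, forces in N, time in s.
With the tool pointing down it reaches from about 0.35 to 0.975 m from the base axis. Payload 4.9 kg.
Tool frame: the origin (TCP) lies at the very end of the fingers, on their centre line; the grasp point (between the pads) lies manip.grip_point_offset behind it (manip.grip_point_offset is the distance from the TCP to the grasp point, in m); z points along the fingers, y is the line along which they close (so a half turn about z gives the same grasp; the last joint's range is limited). The gripper opens to 85 mm and grips with 20 to 120 N. Pads are 22 mm wide; open, the fingers measure 114 mm over their backs; the gripper's body (76 mm by 85 mm) begins 54 mm behind the grasp point. The pads swing forward as they close: fully open they stand 13 mm farther back than shut.
Start: joints at [-1.406, 0.053, 1.613, -0, 1.476, -0.119], TCP at [0.175, -0.6, 0.231] pointing down, gripper open.
Joint ranges: [-3.01, 3.01], [-1.01, 2.22], [0.06, 2.58], [-1.02, 4.17], [0.09, 2.62], [-3.14, 3.14]. Speed limits (rad/s): [2.57, 2.57, 3.14, 3.14, 3.14, 3.14].

## Interface

Orientations are given as a unit quaternion [w, x, y, z].
In Python, from plant import manip gives the robot as it stands.
- The arm moves only by the shell command python3 -m crank 'ROWS' [OPENING]. ROWS is JSON, a list of rows, each an object of numbers: "x", "y", "z": the shift along the tool's x, y, z in cm; "turn": the turn about the tool's z in rad. In form: [{"x": .., "y": .., "z": .., "turn": ..}, ...]. A call has 1 to 5 rows; each row shifts and turns the commanded pose from where the row before left it, along the tool's axes as they then stand; what a row does not reach is not made up. A row lasts 1/10 s, in which the tool goes at most 50 mm and 8.59 degrees, less where a joint would pass 70% of its speed; a pose out of reach is approached as far as the arm can. A call with a gripper value outside its range is refused whole. OPENING is the opening in per cent of the stroke, from 0 (shut) to 100 (fully open), set as the call begins (- or left out, the last holds). The fingers move at their own pace and stop on an object; the grip force is fixed at half the most. Time passes only in rows, so rows that do not move let the fingers close. It gives the time, the measured TCP pose, the force, the opening and the grip force at its end, in the units of the state.
- manip.state(): the state, without advancing time (a new reading comes with each control period).
- manip.grab_frame(name): name is "side" or "top" or "wrist"; returns (picture, depth): 420x560x3 uint8, red, green, blue; 420x560 float32, m along the optical axis (not along the pixel's ray), 0 where there is no reading.
- manip.camera_model(name): a dict with "mtx" (3x3 intrinsics, pixels), "world_to_cam" (4x4, takes a point from world to camera coordinates). Camera axes: x right, y down, z forward; pixel columns grow to the right and rows downward; lengths in m; the calibration is good to about 2 mm. A picture is of the moment at which its call begins: read the wrist's pose just before it. camera_model takes no time and is no camera call; for the wrist camera it gives the pose at the moment of the call.
- manip.job_done(): hands the job in; it is judged then, once.
The state is a dict: "time": time; "joint_pos": joint angles; "joint_vel": joint speeds; "joint_efforts": joint torques, N m; "tool_pos": TCP position; "tool_rot": TCP orientation; "contact_force": force on the tool from outside, world axes, zero at the start; "ft_torque": the same for the moment, N m; "gripper_width": opening from 0.0 (shut) to 1.0 (fully open); "grasp_force": force on a finger pad.
Only numpy, scipy, OpenCV 4.12 (cv2) and the standard library are available. Lean on these libraries where they do the work, as an engineer would, in place of code of your own. Each camera call takes 0.05 s, during which the arm holds its last target. There are 200 camera calls.

## Task

Two capped aluminium canisters that look the same stand on the board in front of the rack; one is full of metal grain, the other nearly empty: lift the left one a hand's breadth off the board to feel its weight and set it back upright on the board, then lift the right one to feel its weight. Put the lighter one into the only empty pocket of the rack, upright and fully down, let go of it, and then pick up the heavier one and finish while still holding it in the gripper, upright and still, about 20 cm above the board. Never lay either canister over, and leave the canisters already in the rack, the tin, the cup and the loupe where they are.

Things in the scene. Friction and masses are not known exactly. Their poses are not given: they have to be found in the camera images.
- left_can_center (a point): The loose canister further left (larger y) in front of the rack: closed aluminium canister, 40 mm in diameter, 60 mm high, knurled fixed cap (upper 13 mm). Point: its centre, 30 mm above its underside; z along its axis. Stands on the board (z = 0). One of the two (varies, unseen) weighs 0.35 to 0.55 kg, the other 0.08 to 0.12 kg. Grip across the diameter, round the middle
- right_can_center (a point): The loose canister further right (smaller y) in front of the rack: closed aluminium canister, 40 mm in diameter, 60 mm high, knurled fixed cap (upper 13 mm), just like the left one. Point: its centre, 30 mm above its underside; z along its axis. Stands on the board (z = 0). One of the two (varies, unseen) weighs 0.35 to 0.55 kg, the other 0.08 to 0.12 kg. Grip across the diameter, round the middle
- rack: Fixed wooden rack block behind them, 66 x 262 x 26 mm (x, y, z), on the board, with a row of four round pockets 64 mm apart along its own y. Origin at the centre of its underside; turned up to 14 degrees. Three pockets hold a canister; one (it varies) is empty
- rack_hole0 (a point): Centre of the mouth of rack pocket 0 (0 at the rack's own -y end, 3 at +y), 26 mm above the board. Pocket 45 mm in diameter, chamfered, 18 mm deep (floor 8 mm above the board); a seated canister's centre is 12 mm above this point. The empty pocket has no canister centre above it
- rack_hole1 (a point): Centre of the mouth of rack pocket 1 (0 at the rack's own -y end, 3 at +y), 26 mm above the board. Pocket 45 mm in diameter, chamfered, 18 mm deep (floor 8 mm above the board); a seated canister's centre is 12 mm above this point. The empty pocket has no canister centre above it
- rack_hole2 (a point): Centre of the mouth of rack pocket 2 (0 at the rack's own -y end, 3 at +y), 26 mm above the board. Pocket 45 mm in diameter, chamfered, 18 mm deep (floor 8 mm above the board); a seated canister's centre is 12 mm above this point. The empty pocket has no canister centre above it
- rack_hole3 (a point): Centre of the mouth of rack pocket 3 (0 at the rack's own -y end, 3 at +y), 26 mm above the board. Pocket 45 mm in diameter, chamfered, 18 mm deep (floor 8 mm above the board); a seated canister's centre is 12 mm above this point. The empty pocket has no canister centre above it
- rack_can_1_center (a point): A canister already in the rack: closed aluminium canister, 40 mm in diameter, 60 mm high, knurled fixed cap (upper 13 mm); the point is its centre, 38 mm above the board when seated. To be left in its pocket
- rack_can_2_center (a point): A canister already in the rack: closed aluminium canister, 40 mm in diameter, 60 mm high, knurled fixed cap (upper 13 mm); the point is its centre, 38 mm above the board when seated. To be left in its pocket
- rack_can_3_center (a point): A canister already in the rack: closed aluminium canister, 40 mm in diameter, 60 mm high, knurled fixed cap (upper 13 mm); the point is its centre, 38 mm above the board when seated. To be left in its pocket
- tin_round_center (a point): Bystander: round pressed tin with a dished lid, 69 mm across, 25 mm high; the point is its centre. Leave alone
- steel_cup_center (a point): Bystander: open steel cup, 57 mm across, 54 mm high; the point is its centre. Leave alone
- loupe_center (a point): Bystander: black eye loupe, 34 mm across, 26 mm high; the point is its centre. Leave alone
Things that resemble listed ones, but are neither listed nor needed, are in the scene too. Leave any purple or turquoise look-alike of the part that bears left_can_center alone.

How it is judged:
By the outcome, as a careful person would: the job done as asked, in the order asked, and still so for the second after the job is handed in, while the arm keeps its last pose, push and grip.
It also fails if it takes over 72 s, if anything falls off the work surface, if the arm or the gripper's body presses on something with over 40 N, if the wrist force passes 120 N, or if a joint passes its speed limit or range.

## Working session

There is one attempt and no reset: what is moved stays moved. The work goes in short steps, Python scripts to look and compute and a shell command to move; the robot and the scene stay as the last step left them, time stands still between calls to the robot, and variables do not carry over. Pictures are saved under pics/ and viewed, at most 10 in all, crops included, and the job is handed in when it is done.

```bash
ls; mkdir -p pics
python3 - <<'E'
from plant import manip
import cv2,numpy as np
print(manip.grip_point_offset, manip.state())
for n in ("top","side"):
    p,d=manip.grab_frame(n); cv2.imwrite(f"pics/{n}0.png",p[...,::-1]); np.save(f"pics/{n}0.npy",d)
    print(n,manip.camera_model(n))
E
```

```text
pics
0.0187 {'time': 0.0, 'joint_pos': array([-1.40596733e+00,  5.33496884e-02,  1.61431151e+00,  3.47678152e-06,
        1.47602652e+00, -1.18994874e-01]), 'joint_vel': array([ 3.26733642e-04,  4.17202819e-04, -1.17699732e-04,  1.01897858e-03,
        2.34053174e-05,  1.38980645e-04]), 'joint_efforts': array([ 3.36509904e-03, -3.93684912e+01, -3.70171773e+01,  7.26807116e-05,
        7.09993605e-03,  8.86109149e-06]), 'tool_pos': array([ 0.17491687, -0.59935989,  0.23005702]), 'tool_rot': array([-1.04730005e-03,  9.89946869e-01,  1.41435845e-01, -2.22743706e-05]), 'contact_force': array([ 0.51693282,  0.25073191, -0.09754918]), 'ft_torque': array([ 0.00498997, -0.0002522 , -0.06108833]), 'grasp_force': 0.0, 'gripper_width': 1.0025037973020094}
top {'mtx': array([[528.03383064,   0.        , 270.05595002],
       [  0.        , 528.03383064, 199.52498062],
       [  0.        ,   0.        ,   1.        ]]), 'world_to_cam': array([[ 0.00573218, -0.99996972, -0.00526285, -0.00848429],
       [-0.99119863, -0.00498566, -0.13228914,  0.56392115],
       [ 0.1322589 ,  0.00597483, -0.9911972 ,  1.06958268],
       [ 0.        ,  0.        ,  0.        ,  1.        ]])}
side {'mtx': array([[399.05754868,   0.        , 276.61678744],
       [  0.        , 399.05754868, 210.58103464],
       [  0.        ,   0.        ,   1.        ]]), 'world_to_cam': array([[ 0.92841433, -0.37142497, -0.00950415, -0.52079615],
       [-0.16460378, -0.3882419 , -0.90673801,  0.15213087],
       [ 0.33309523,  0.84339298, -0.4215873 ,  0.75476198],
       [ 0.        ,  0.        ,  0.        ,  1.        ]])}
```

View pics/top0.png

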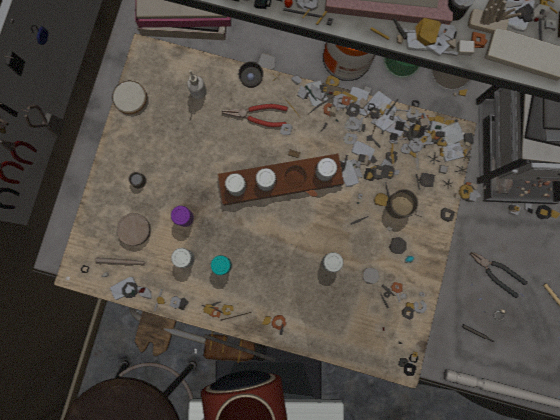

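View pics/side0.png

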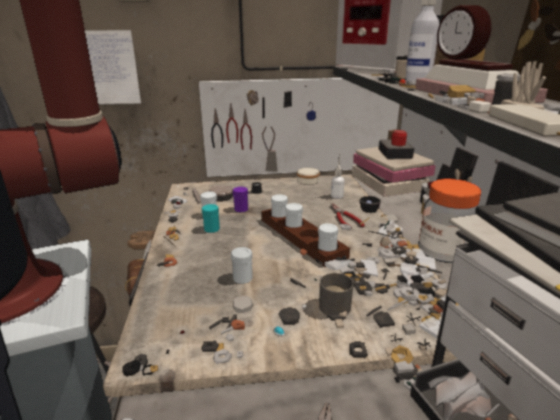

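The left can is at (181,258) and the right can at (333,262). Possible mix-ups are the purple (181,215) and turquoise (221,265) look-alikes and the rack cans (235,183), (265,179) and (327,168). The tin at (133,230) is a bystander. The empty pocket is at (296,175). Next I measure from depth and check with a crop.

```bash
cat > h.py <<'E'
from plant import manip
import cv2,numpy as np
def world(n,d,M=None):
    c=M or manip.camera_model(n); K=c["mtx"]; T=np.linalg.inv(c["world_to_cam"])
    v,u=np.mgrid[:d.shape[0],:d.shape[1]]
    P=np.stack([(u-K[0,2])/K[0,0]*d,(v-K[1,2])/K[1,1]*d,d],-1)
    return P@T[:3,:3].T+T[:3,3]
def disc(W,u,v,lo,hi,r=20):
    q=W[v-r:v+r,u-r:u+r].reshape(-1,3); q=q[(q[:,2]>lo)&(q[:,2]<hi)]
    (c,rad)=cv2.minEnclosingCircle(q[:,:2].astype(np.float32)*100)
    return np.round(np.r_[np.array(c)/100,np.median(q[:,2]),rad/100,len(q)],4)
E
python3 - <<'E'
from h import *
d=np.load("pics/top0.npy");W=world("top",d)
for n,u,v,lo,hi in [("left",181,258,.05,.07),("right",333,262,.05,.07),("r_a",235,183,.058,.078),("r_b",265,179,.058,.078),("r_c",327,168,.058,.078),("purple",181,215,.045,.075),("turq",221,265,.045,.075)]:
    print(n,disc(W,u,v,lo,hi))
print("pocket floor",W[175,296],"board",W[230,296],"rack",W[178,280])
p=cv2.imread("pics/top0.png")[140:300,120:380]
cv2.imwrite("pics/crop0.png",cv2.resize(p,None,fx=3,fy=3,interpolation=cv2.INTER_CUBIC))
E
```

```text
left [4.416e-01 1.736e-01 6.030e-02 2.050e-02 3.220e+02]
right [ 4.347e-01 -1.344e-01  5.970e-02  2.060e-02  3.180e+02]
r_a [5.943e-01 6.630e-02 6.830e-02 2.080e-02 3.100e+02]
r_b [6.004e-01 1.530e-02 6.790e-02 3.230e-02 3.110e+02]
r_c [ 6.280e-01 -1.222e-01  6.770e-02  2.060e-02  3.110e+02]
purple [5.285e-01 1.771e-01 6.020e-02 2.080e-02 3.220e+02]
turq [4.274e-01 9.420e-02 6.030e-02 2.040e-02 3.210e+02]
pocket floor [ 0.62146527 -0.06108031  0.00958058] board [ 0.50301912 -0.06135553  0.001154  ] rack [ 0.61133118 -0.02625571  0.02890584]
```

View pics/crop0.png

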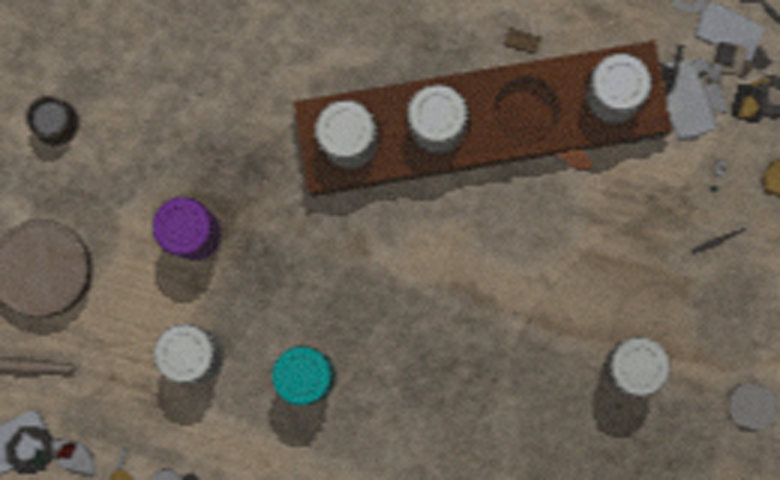

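The crop shows both silver cans plain, and the empty pocket at about (527,105) in crop pixels, which is pocket 1. Heights read 60 and 68 mm and the diameters read 41 mm, both as they should be. The holes are 63.8 mm apart and pocket 1 is at (0.617,-0.059), with the rack turned about 10.1°. I'll keep the tool y along the rack's x for everything, so I turn first.

```bash
R='[{"turn":-0.146},{"turn":-0.146},{"turn":-0.146},{"turn":-0.146},{"turn":-0.146}]'
python3 -m crank '[{"turn":-0.146},{"turn":-0.146},{"turn":-0.146},{"turn":-0.146},{"turn":-0.146}]' 75
python3 -m crank '[{"turn":-0.146},{"turn":-0.146},{"turn":-0.146},{"turn":-0.146},{"turn":-0.146}]'
cat > go.py <<'E'
# rows needed (cm, tool axes) from the present pose to a target x y z
from h import *
from scipy.spatial.transform import Rotation as R
import sys
s=manip.state(); w,x,y,z=s["tool_rot"]; r=R.from_quat([x,y,z,w])
print("t",s["time"],"pos",s["tool_pos"].round(4),"F",s["contact_force"].round(2),"w",round(s["gripper_width"],3),"yaw",np.degrees(np.arctan2(*r.as_matrix()[1::-1,0])).round(2))
if len(sys.argv)>1: print("shift cm",(r.inv().apply(np.array(sys.argv[1:4],float)-s["tool_pos"])*100).round(2))
E
python3 go.py .4416 .1736 .15
```

```text
t 0.1 pos [ 0.1749 -0.5994  0.2302] F [ 0.14 -0.05  0.89] w 0.999 yaw 16.26
shift cm [ 47.24 -66.73   8.15]schema error: expected keys x, y, z, turn
schema error: expected keys x, y, z, turn
```

```bash
python3 -m crank '[{"x":0,"y":0,"z":0,"turn":-0.146},{"x":0,"y":0,"z":0,"turn":-0.146},{"x":0,"y":0,"z":0,"turn":-0.146},{"x":0,"y":0,"z":0,"turn":-0.146},{"x":0,"y":0,"z":0,"turn":-0.146}]' 75
python3 -m crank '[{"x":0,"y":0,"z":0,"turn":-0.146},{"x":0,"y":0,"z":0,"turn":-0.146},{"x":0,"y":0,"z":0,"turn":-0.146},{"x":0,"y":0,"z":0,"turn":-0.146},{"x":0,"y":0,"z":0,"turn":-0.146}]'
python3 go.py .4416 .1736 .15
```

```text
time: 0.6
tool_pos: [0.175, -0.5996, 0.2305]
tool_rot: [-0.001, 0.873, 0.488, 0.0]
contact_force: [-0.4, 0.9, 0.0]
gripper_width: 0.75
grasp_force: 0.0
time: 1.1
tool_pos: [0.1749, -0.5996, 0.2305]
tool_rot: [-0.0, 0.641, 0.767, 0.0]
contact_force: [-0.3, 0.9, 0.2]
gripper_width: 0.752
grasp_force: 0.0
t 1.1 pos [ 0.1749 -0.5996  0.2305] F [-0.34  0.94  0.21] w 0.752 yaw 100.26
shift cm [71.33 40.01  8.14]
```

```bash
python3 -m crank '[{"x":2,"y":4,"z":0,"turn":0},{"x":2,"y":4,"z":0,"turn":0},{"x":2,"y":4,"z":0,"turn":0},{"x":2,"y":4,"z":0,"turn":0},{"x":2,"y":4,"z":0,"turn":0}]'|grep pos
python3 -m crank '[{"x":2,"y":4,"z":0,"turn":0},{"x":2,"y":4,"z":0,"turn":0},{"x":2,"y":4,"z":0,"turn":0},{"x":2,"y":4,"z":0,"turn":0},{"x":2,"y":4,"z":0,"turn":0}]'|grep pos
python3 -m crank '[{"x":4.5,"y":0,"z":0,"turn":0},{"x":4.5,"y":0,"z":0,"turn":0},{"x":4.5,"y":0,"z":0,"turn":0},{"x":4.5,"y":0,"z":0,"turn":0},{"x":4.5,"y":0,"z":0,"turn":0}]'|grep pos
python3 -m crank '[{"x":4.5,"y":0,"z":0,"turn":0},{"x":4.5,"y":0,"z":0,"turn":0},{"x":4.5,"y":0,"z":0,"turn":0},{"x":4.5,"y":0,"z":0,"turn":0},{"x":4.5,"y":0,"z":0,"turn":0}]'|grep pos
python3 -m crank '[{"x":3,"y":0,"z":0,"turn":0},{"x":3,"y":0,"z":0,"turn":0},{"x":0,"y":0,"z":0,"turn":0}]'
python3 - <<'E'
from h import *
M=manip.camera_model("wrist"); p,d=manip.grab_frame("wrist"); cv2.imwrite("pics/w1.png",p[...,::-1])
W=world("wrist",d,M); np.save("pics/w1.npy",W)
m=(W[...,2]>.052)&(W[...,2]<.068); n,l,s,c=cv2.connectedComponentsWithStats(m.astype(np.uint8))
for i in range(1,n):
    if s[i,4]>300: q=W[l==i]; k=cv2.minEnclosingCircle(q[:,:2].astype(np.float32)*100); print(c[i].round(),s[i,4],k,np.median(q[:,2]))
E
python3 go.py .4416 .1736 .0213
```

```text
tool_pos: [0.3559, -0.4655, 0.2307]
tool_pos: [0.5357, -0.3326, 0.2308]
tool_pos: [0.495, -0.1107, 0.2307]
tool_pos: [0.4562, 0.1108, 0.231]
time: 3.4
tool_pos: [0.4457, 0.1708, 0.2308]
tool_rot: [-0.001, 0.642, 0.767, -0.0]
contact_force: [-0.1, -0.4, 0.1]
gripper_width: 0.751
grasp_force: 0.0
[278. 182.] 1319 ((44.27928161621094, 17.289203643798828), 2.079421281814575) 0.06000617704031014
[363. 193.] 1321 ((52.93634033203125, 17.65386390686035), 2.0800528526306152) 0.05997125383564311
[251. 253.] 1156 ((42.85697937011719, 9.3253812789917), 2.0900912284851074) 0.05992681945950673
t 3.45 pos [0.4461 0.1694 0.2308] F [-0.78 -1.24 -0.12] w 0.75 yaw 100.1
shift cm [ 0.5  -0.35 20.95]
```

View pics/w1.png

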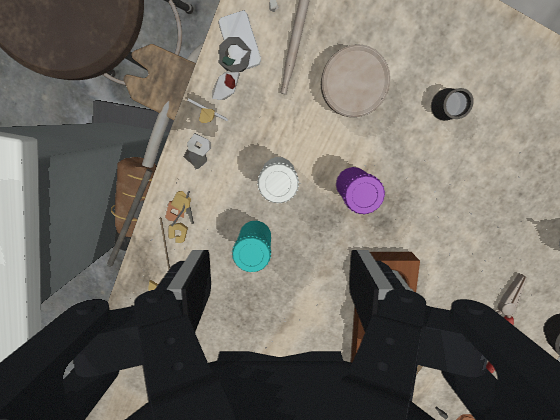

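The wrist view shows the silver can at (278,182), purple at (363,193) and turquoise at (251,253). The left can measures (0.4428,0.1729), which agrees with the top view. Descending.

```bash
python3 -m crank '[{"x":0.35,"y":-0.25,"z":3,"turn":0},{"x":0,"y":0,"z":4,"turn":0},{"x":0,"y":0,"z":4,"turn":0},{"x":0,"y":0,"z":3,"turn":0},{"x":0,"y":0,"z":0,"turn":0}]'
python3 go.py .4425 .173 .0213
```

```text
time: 3.95
tool_pos: [0.4398, 0.1694, 0.0859]
tool_rot: [-0.003, 0.644, 0.765, -0.004]
contact_force: [-0.8, -0.0, -0.0]
gripper_width: 0.752
grasp_force: 0.0
t 3.95 pos [0.4398 0.1694 0.0859] F [-0.81 -0.04 -0.05] w 0.752 yaw 99.83
shift cm [0.32 0.4  6.46]
```

```bash
python3 -m crank '[{"x":0,"y":0,"z":0,"turn":0},{"x":0,"y":0,"z":0,"turn":0}]' | grep pos
python3 go.py .4425 .173 .0213
```

```text
tool_pos: [0.4455, 0.1712, 0.0937]
t 4.15 pos [0.4455 0.1712 0.0937] F [ 0.93 -1.09  1.04] w 0.748 yaw 99.87
shift cm [ 0.23 -0.3   7.24]
```

```bash
python3 -m crank '[{"x":0.1,"y":-0.1,"z":1,"turn":0},{"x":0,"y":0,"z":1,"turn":0},{"x":0,"y":0,"z":0,"turn":0},{"x":0,"y":0,"z":0,"turn":0},{"x":0,"y":0,"z":0,"turn":0}]' | grep pos
python3 go.py .4425 .173 .0213
```

```text
tool_pos: [0.4427, 0.1722, 0.0715]
t 4.65 pos [0.4427 0.1722 0.0715] F [ 0.11  0.04 -0.01] w 0.753 yaw 99.92
shift cm [ 0.09 -0.01  5.02]
```

Settled and accurate. I descend more slowly, then close.

```bash
python3 -m crank '[{"x":0,"y":0,"z":1,"turn":0},{"x":0,"y":0,"z":1,"turn":0},{"x":0,"y":0,"z":1,"turn":0},{"x":0,"y":0,"z":1,"turn":0},{"x":0,"y":0,"z":1,"turn":0}]' | grep -E "pos|force"
python3 -m crank '[{"x":0,"y":0,"z":0,"turn":0},{"x":0,"y":0,"z":0,"turn":0},{"x":0,"y":0,"z":0,"turn":0}]' | grep -E "pos|force"
python3 -m crank '[{"x":0,"y":0,"z":0,"turn":0},{"x":0,"y":0,"z":0,"turn":0},{"x":0,"y":0,"z":0,"turn":0},{"x":0,"y":0,"z":0,"turn":0},{"x":0,"y":0,"z":0,"turn":0}]' 20
```

```text
tool_pos: [0.4422, 0.172, 0.02]
contact_force: [0.1, -0.1, 0.1]
grasp_force: 0.0
tool_pos: [0.4431, 0.1722, 0.0218]
contact_force: [-0.5, -0.1, 0.2]
grasp_force: 0.0
time: 5.95
tool_pos: [0.4434, 0.1723, 0.0221]
tool_rot: [0.001, 0.643, 0.766, 0.001]
contact_force: [-0.3, -0.3, 4.8]
gripper_width: 0.455
grasp_force: 60.3
```

```bash
python3 -m crank '[{"x":0,"y":0,"z":-1,"turn":0},{"x":0,"y":0,"z":-2,"turn":0},{"x":0,"y":0,"z":-3,"turn":0},{"x":0,"y":0,"z":-3,"turn":0},{"x":0,"y":0,"z":-1,"turn":0}]' | grep -E "pos|force"
python3 -m crank '[{"x":0,"y":0,"z":0,"turn":0},{"x":0,"y":0,"z":0,"turn":0},{"x":0,"y":0,"z":0,"turn":0},{"x":0,"y":0,"z":0,"turn":0},{"x":0,"y":0,"z":0,"turn":0}]' | grep -E "pos|force"
python3 -m crank '[{"x":0,"y":0,"z":0,"turn":0},{"x":0,"y":0,"z":0,"turn":0}]'
```

```text
tool_pos: [0.4435, 0.1724, 0.1239]
contact_force: [1.2, 0.0, -3.8]
grasp_force: 61.3
tool_pos: [0.4419, 0.172, 0.1201]
contact_force: [0.7, -1.3, -3.4]
grasp_force: 61.3
time: 7.15
tool_pos: [0.4425, 0.1721, 0.1211]
tool_rot: [-0.0, 0.643, 0.766, -0.0]
contact_force: [0.6, -0.2, -4.6]
gripper_width: 0.45
grasp_force: 61.3
```

The left one reads about 4.3 N, so it is the full one (about 0.43 kg). Setting it back.

```bash
python3 -m crank '[{"x":0,"y":0,"z":1,"turn":0},{"x":0,"y":0,"z":3,"turn":0},{"x":0,"y":0,"z":3,"turn":0},{"x":0,"y":0,"z":1,"turn":0},{"x":0,"y":0,"z":0.5,"turn":0}]' | grep -E "pos|force"
python3 -m crank '[{"x":0,"y":0,"z":0,"turn":0},{"x":0,"y":0,"z":0,"turn":0},{"x":0,"y":0,"z":0.4,"turn":0},{"x":0,"y":0,"z":0.4,"turn":0},{"x":0,"y":0,"z":0.4,"turn":0}]' | grep -E "pos|force"
python3 -m crank '[{"x":0,"y":0,"z":0.3,"turn":0},{"x":0,"y":0,"z":0,"turn":0},{"x":0,"y":0,"z":0,"turn":0}]'
```

```text
tool_pos: [0.4414, 0.1718, 0.0346]
contact_force: [0.2, -0.5, -4.7]
grasp_force: 61.6
tool_pos: [0.4429, 0.1722, 0.0244]
contact_force: [0.6, -0.1, -3.9]
grasp_force: 61.7
time: 8.45
tool_pos: [0.4426, 0.1721, 0.0221]
tool_rot: [-0.0, 0.643, 0.766, -0.0]
contact_force: [-4.8, -2.3, 5.3]
gripper_width: 0.451
grasp_force: 62.5
```

```bash
python3 -m crank '[{"x":0,"y":0,"z":0,"turn":0},{"x":0,"y":0,"z":0,"turn":0},{"x":0,"y":0,"z":0,"turn":0},{"x":0,"y":0,"z":0,"turn":0}]' 75
python3 -m crank '[{"x":0,"y":0,"z":-1,"turn":0},{"x":0,"y":0,"z":-2,"turn":0},{"x":0,"y":0,"z":-3,"turn":0},{"x":0,"y":0,"z":-4,"turn":0},{"x":0,"y":0,"z":-4,"turn":0}]' | grep -E "pos|force"
python3 -m crank '[{"x":0,"y":0,"z":-3,"turn":0},{"x":-3,"y":0,"z":-2,"turn":0},{"x":-4,"y":0,"z":0,"turn":0},{"x":-4,"y":0,"z":0,"turn":0},{"x":-4,"y":0,"z":0,"turn":0}]' | grep -E "pos|force"
python3 go.py .4347 -.1344 .15
```

```text
time: 8.85
tool_pos: [0.4429, 0.1722, 0.0214]
tool_rot: [0.0, 0.643, 0.766, 0.0]
contact_force: [-0.2, -0.6, -0.1]
gripper_width: 0.747
grasp_force: 0.0
tool_pos: [0.4422, 0.172, 0.1631]
contact_force: [0.7, 0.9, 0.7]
grasp_force: 0.0
tool_pos: [0.4687, 0.023, 0.2127]
contact_force: [-0.4, -0.5, -0.5]
grasp_force: 0.0
t 9.85 pos [0.4687 0.023  0.2127] F [-0.4  -0.47 -0.54] w 0.75 yaw 99.95
shift cm [-14.92  -6.08   6.26]
```

```bash
python3 -m crank '[{"x":-4,"y":-1.5,"z":0,"turn":0},{"x":-4,"y":-1.5,"z":0,"turn":0},{"x":-4,"y":-1.5,"z":0,"turn":0},{"x":-2,"y":-1,"z":0,"turn":0},{"x":-0.9,"y":-0.6,"z":0,"turn":0}]' | grep -E "pos|force"
python3 -m crank '[{"x":0,"y":0,"z":0,"turn":0},{"x":0,"y":0,"z":0,"turn":0},{"x":0,"y":0,"z":0,"turn":0}]' | grep -E "pos|force"
python3 - <<'E'
from h import *
M=manip.camera_model("wrist"); p,d=manip.grab_frame("wrist"); cv2.imwrite("pics/w2.png",p[...,::-1])
Ww=world("wrist",d,M)
p,d=manip.grab_frame("top"); Wt=world("top",d); cv2.imwrite("pics/t2.png",p[...,::-1])
for W in (Ww,Wt):
  m=(W[...,2]>.052)&(W[...,2]<.078)&(abs(W[...,1])<.3); n,l,s,c=cv2.connectedComponentsWithStats(m.astype(np.uint8))
  for i in range(1,n):
    if s[i,4]>200: q=W[l==i]; k=cv2.minEnclosingCircle(q[:,:2].astype(np.float32)*100); print(c[i].round(),s[i,4],np.round(k[0],2),round(k[1],2),np.median(q[:,2]).round(4))
E
python3 go.py .4347 -.1344 .0213
```

```text
tool_pos: [0.4335, -0.1347, 0.2121]
contact_force: [-0.4, -0.1, -0.5]
grasp_force: 0.0
tool_pos: [0.4343, -0.1319, 0.2114]
contact_force: [1.6, 0.4, -0.1]
grasp_force: 0.0
[519.   6.] 600 [59.62  5.45] 1.66 0.0664
[511.  71.] 2458 [60.61  0.25] 2.12 0.0678
[281. 193.] 1459 [ 43.59 -13.57] 2.09 0.06
[485. 217.] 1751 [ 62.89 -12.35] 2.08 0.0677
[184.  23.] 614 [94.78 18.21] 10.13 0.0643
[346.  62.] 247 [ 88.6  -17.53] 5.43 0.0648
[327. 168.] 320 [ 62.8  -12.26] 2.08 0.0679
[266. 178.] 312 [60.58  0.34] 2.05 0.0681
[235. 183.] 315 [59.45  6.66] 2.07 0.0681
[181. 215.] 314 [52.85 17.75] 2.08 0.0604
[181. 258.] 321 [44.15 17.38] 2.06 0.0604
[220. 265.] 318 [42.73  9.41] 2.05 0.0601
t 10.75 pos [ 0.4342 -0.1319  0.2113] F [-0.35  0.07  0.4 ] w 0.746 yaw 100.02
shift cm [-0.25  0.   19.  ]
```

Left can is standing at its place. Right can is at about (0.4353,-0.135), so I descend there.

```bash
python3 -m crank '[{"x":-0.3,"y":0,"z":2,"turn":0},{"x":0,"y":0,"z":4,"turn":0},{"x":0,"y":0,"z":4,"turn":0},{"x":0,"y":0,"z":2,"turn":0},{"x":0,"y":0,"z":1,"turn":0}]' | grep -E "pos|force"
python3 -m crank '[{"x":0,"y":0,"z":0.5,"turn":0},{"x":0,"y":0,"z":0,"turn":0},{"x":0,"y":0,"z":0,"turn":0}]' | grep -E "pos|force"
python3 go.py .4353 -.135 .0213
```

```text
tool_pos: [0.433, -0.1344, 0.0786]
contact_force: [0.1, -0.1, 0.0]
grasp_force: 0.0
tool_pos: [0.4356, -0.1363, 0.0779]
contact_force: [0.3, 0.4, 0.2]
grasp_force: 0.0
t 11.55 pos [ 0.4356 -0.1363  0.0779] F [0.33 0.45 0.16] w 0.752 yaw 99.93
shift cm [ 0.14 -0.02  5.66]
```

```bash
python3 -m crank '[{"x":0,"y":0,"z":1,"turn":0},{"x":0,"y":0,"z":1.5,"turn":0},{"x":0,"y":0,"z":1.5,"turn":0},{"x":0,"y":0,"z":1,"turn":0},{"x":0,"y":0,"z":0.6,"turn":0}]' | grep -E "pos|force"
python3 -m crank '[{"x":0,"y":0,"z":0,"turn":0},{"x":0,"y":0,"z":0,"turn":0},{"x":0,"y":0,"z":0,"turn":0}]' | grep -E "pos|force"
python3 -m crank '[{"x":0,"y":0,"z":0,"turn":0},{"x":0,"y":0,"z":0,"turn":0},{"x":0,"y":0,"z":0,"turn":0},{"x":0,"y":0,"z":0,"turn":0},{"x":0,"y":0,"z":0,"turn":0}]' 20
python3 -m crank '[{"x":0,"y":0,"z":-1,"turn":0},{"x":0,"y":0,"z":-2,"turn":0},{"x":0,"y":0,"z":-3,"turn":0},{"x":0,"y":0,"z":-3,"turn":0},{"x":0,"y":0,"z":-1,"turn":0}]' | grep -E "pos|force"
python3 -m crank '[{"x":0,"y":0,"z":0,"turn":0},{"x":0,"y":0,"z":0,"turn":0},{"x":0,"y":0,"z":0,"turn":0},{"x":0,"y":0,"z":0,"turn":0},{"x":0,"y":0,"z":0,"turn":0}]' | grep -E "pos|force"
python3 -m crank '[{"x":0,"y":0,"z":0,"turn":0},{"x":0,"y":0,"z":0,"turn":0}]'
python3 go.py .6172 -.060 .119
```

```text
tool_pos: [0.4341, -0.1358, 0.0195]
contact_force: [0.6, 0.3, 0.5]
grasp_force: 0.0
tool_pos: [0.4351, -0.1362, 0.0211]
contact_force: [-0.5, 0.0, 0.8]
grasp_force: 0.0
time: 12.85
tool_pos: [0.4352, -0.1361, 0.021]
tool_rot: [0.001, 0.643, 0.766, 0.0]
contact_force: [1.0, 0.5, 3.6]
gripper_width: 0.451
grasp_force: 59.9
tool_pos: [0.4358, -0.1367, 0.1236]
contact_force: [0.3, -1.2, -0.4]
grasp_force: 60.1
tool_pos: [0.4339, -0.1356, 0.1191]
contact_force: [0.3, -0.8, -0.2]
grasp_force: 60.1
time: 14.05
tool_pos: [0.4344, -0.1359, 0.1201]
tool_rot: [-0.0, 0.643, 0.766, -0.0]
contact_force: [0.4, 0.6, -0.7]
gripper_width: 0.448
grasp_force: 60.1
t 14.05 pos [ 0.4344 -0.1359  0.1201] F [ 0.39  0.57 -0.75] w 0.448 yaw 99.91
shift cm [ 4.33 19.31  0.1 ]
```

The right one reads about 0.7 N, so it is the light one. It goes to pocket 1.

```bash
python3 -m crank '[{"x":0.5,"y":2,"z":0,"turn":0},{"x":1,"y":4,"z":0,"turn":0},{"x":1,"y":4,"z":0,"turn":0},{"x":1,"y":4,"z":0,"turn":0},{"x":0.8,"y":3,"z":0,"turn":0}]' | grep -E "pos|force"
python3 -m crank '[{"x":0,"y":1.5,"z":0,"turn":0},{"x":0,"y":0.8,"z":0,"turn":0},{"x":0,"y":0,"z":0,"turn":0},{"x":0,"y":0,"z":0,"turn":0},{"x":0,"y":0,"z":0,"turn":0}]' | grep -E "pos|force"
python3 -m crank '[{"x":0,"y":0,"z":0,"turn":0},{"x":0,"y":0,"z":0,"turn":0}]' | grep -E "pos|force"
python3 go.py .6172 -.0603 .055
python3 - <<'E'
from h import *
M=manip.camera_model("wrist"); p,d=manip.grab_frame("wrist"); cv2.imwrite("pics/w3.png",p[...,::-1])
W=world("wrist",d,M); np.save("pics/w3.npy",W)
m=(W[...,2]>.058)&(W[...,2]<.078)&(abs(W[...,1])<.3); n,l,s,c=cv2.connectedComponentsWithStats(m.astype(np.uint8))
for i in range(1,n):
    if s[i,4]>200: q=W[l==i]; k=cv2.minEnclosingCircle(q[:,:2].astype(np.float32)*100); print(c[i].round(),s[i,4],np.round(k[0],2),round(k[1],2),np.median(q[:,2]).round(4))
E
```

```text
tool_pos: [0.5966, -0.0632, 0.1202]
contact_force: [-0.3, -1.1, -0.3]
grasp_force: 60.4
tool_pos: [0.6164, -0.0607, 0.1202]
contact_force: [-0.1, -0.4, -0.8]
grasp_force: 60.3
tool_pos: [0.6168, -0.0605, 0.1204]
contact_force: [0.2, 0.1, 0.1]
grasp_force: 60.3
t 15.25 pos [ 0.6168 -0.0605  0.1204] F [0.21 0.13 0.1 ] w 0.449 yaw 99.88
shift cm [0.02 0.04 6.54]
[282.  17.] 2476 [59.6   6.45] 2.05 0.068
[282. 120.] 3813 [60.7   0.23] 2.06 0.0681
```

View pics/w3.png

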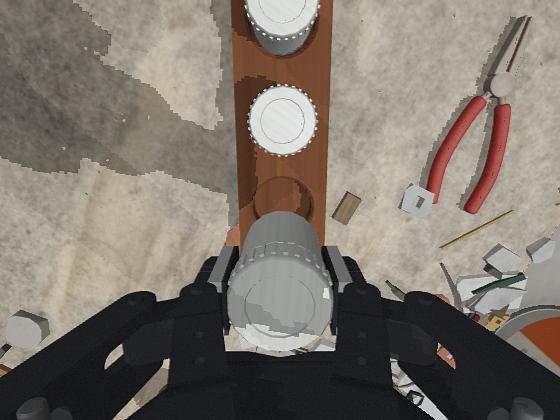

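The held can's top is at (280,305), upright between the pads. The pocket is partly visible at (283,205), in line with the rack. I'll check the can's axis against the pocket by depth.

Run:
```python
from h import *
W=np.load("pics/w3.npy")
sub=W[235:360,215:345].reshape(-1,3); q=sub[(sub[:,2]>.15)&(sub[:,2]<.168)]
q=q[np.hypot(q[:,0]-.617,q[:,1]+.06)<.026]
print("top",cv2.minEnclosingCircle(q[:,:2].astype(np.float32)*100),np.median(q[:,2]),len(q))
# pocket far rim: boundary between rack top (26) and lower, circle fit with fixed r
sub=W[170:235,245:320]; low=(sub[...,2]<.021)&(sub[...,2]>0.0)
b=sub[low]; b=b[b[:,2]<.012]; print("floor",len(b),b.min(0),b.max(0))
from scipy.optimize import least_squares
c=cv2.findContours(low.astype(np.uint8),0,1)[0]; c=max(c,key=len)[:,0]; p=sub[c[:,1],c[:,0]]
p=p[p[:,1]>-.052]; 
f=least_squares(lambda a:np.hypot(p[:,0]-a[0],p[:,1]-a[1])-.0225,[.617,-.06],loss="soft_l1",f_scale=.001); print(len(p),f.x,np.abs(f.fun).mean())
```

```text
top ((61.68291473388672, -5.916640281677246), 2.563913583755493) 0.15958671573511926 10348
floor 1652 [ 0.59593867 -0.07620332  0.00616893] [ 0.64053583 -0.04149395  0.01184968]
52 [ 0.61925839 -0.06401277] 0.0002516617169405887
```

The pocket edge, corrected for viewing over the near rim, agrees with the midpoint between its neighbours. Lowering with a force watch.

```bash
python3 -m crank '[{"x":0,"y":0.05,"z":1,"turn":0},{"x":0,"y":0,"z":2,"turn":0},{"x":0,"y":0,"z":2,"turn":0},{"x":0,"y":0,"z":1,"turn":0},{"x":0,"y":0,"z":0.5,"turn":0}]' | grep -E "pos|force"
python3 -m crank '[{"x":0,"y":0,"z":0,"turn":0},{"x":0,"y":0,"z":0,"turn":0},{"x":0,"y":0,"z":0,"turn":0},{"x":0,"y":0,"z":0.4,"turn":0},{"x":0,"y":0,"z":0.4,"turn":0}]' | grep -E "pos|force"
python3 -m crank '[{"x":0,"y":0,"z":0.3,"turn":0},{"x":0,"y":0,"z":0,"turn":0},{"x":0,"y":0,"z":0,"turn":0}]' | grep -E "pos|force"
```

```text
tool_pos: [0.6165, -0.06, 0.0533]
contact_force: [-0.4, -0.2, -1.3]
grasp_force: 60.3
tool_pos: [0.6182, -0.0603, 0.0478]
contact_force: [-0.3, -0.2, -1.4]
grasp_force: 60.3
tool_pos: [0.6175, -0.0602, 0.044]
contact_force: [-0.4, -0.4, -1.1]
grasp_force: 60.4
```

Underside is about 3 mm inside the mouth with no contact. Continuing.

```bash
python3 -m crank '[{"x":0,"y":0,"z":0.3,"turn":0},{"x":0,"y":0,"z":0.3,"turn":0},{"x":0,"y":0,"z":0,"turn":0},{"x":0,"y":0,"z":0,"turn":0}]' | grep -E "pos|force"
python3 -m crank '[{"x":0,"y":0,"z":0.3,"turn":0},{"x":0,"y":0,"z":0.3,"turn":0},{"x":0,"y":0,"z":0,"turn":0},{"x":0,"y":0,"z":0,"turn":0}]' | grep -E "pos|force"
python3 -m crank '[{"x":0,"y":0,"z":0.2,"turn":0},{"x":0,"y":0,"z":0,"turn":0},{"x":0,"y":0,"z":0,"turn":0}]' | grep -E "pos|force"
```

```text
tool_pos: [0.6176, -0.0602, 0.0381]
contact_force: [0.4, 0.0, -1.6]
grasp_force: 60.4
tool_pos: [0.6176, -0.0602, 0.0321]
contact_force: [-0.1, -0.2, -1.1]
grasp_force: 60.4
tool_pos: [0.6177, -0.0602, 0.0303]
contact_force: [-0.1, -0.9, -1.4]
grasp_force: 60.4
```

```bash
python3 -m crank '[{"x":0,"y":0,"z":0.1,"turn":0},{"x":0,"y":0,"z":0.05,"turn":0},{"x":0,"y":0,"z":0,"turn":0}]' | grep -E "pos|force"
python3 -m crank '[{"x":0,"y":0,"z":0,"turn":0},{"x":0,"y":0,"z":0,"turn":0},{"x":0,"y":0,"z":0,"turn":0},{"x":0,"y":0,"z":0,"turn":0}]' 75 | grep -E "pos|force"
python3 -m crank '[{"x":0,"y":0,"z":-1,"turn":0},{"x":0,"y":0,"z":-2,"turn":0},{"x":0,"y":0,"z":-4,"turn":0},{"x":0,"y":0,"z":-4,"turn":0},{"x":0,"y":0,"z":-4,"turn":0}]' | grep -E "pos|force"
python3 -m crank '[{"x":0,"y":-2,"z":-2,"turn":0},{"x":0,"y":-4,"z":0,"turn":0},{"x":2,"y":-3,"z":0,"turn":0},{"x":4,"y":-2,"z":0,"turn":0},{"x":4,"y":-2,"z":0,"turn":0}]' | grep -E "pos|force"
python3 -m crank '[{"x":4,"y":0,"z":0,"turn":0},{"x":2,"y":0,"z":0,"turn":0},{"x":0,"y":0,"z":0,"turn":0},{"x":0,"y":0,"z":0,"turn":0},{"x":0,"y":0,"z":0,"turn":0}]' | grep -E "pos|force"
python3 - <<'E'
from h import *
p,d=manip.grab_frame("top"); Wt=world("top",d); cv2.imwrite("pics/t3.png",cv2.resize(p[130:310,120:400,::-1],None,fx=2.5,fy=2.5))
W=Wt
m=(W[...,2]>.052)&(W[...,2]<.09)&(abs(W[...,1])<.3); n,l,s,c=cv2.connectedComponentsWithStats(m.astype(np.uint8))
for i in range(1,n):
    if s[i,4]>200: q=W[l==i]; k=cv2.minEnclosingCircle(q[:,:2].astype(np.float32)*100); print(c[i].round(),s[i,4],np.round(k[0],2),round(k[1],2),np.median(q[:,2]).round(4))
E
python3 go.py .4425 .1727 .0213
```

```text
tool_pos: [0.6178, -0.0602, 0.029]
contact_force: [0.1, 0.9, 0.9]
grasp_force: 60.3
tool_pos: [0.6177, -0.0602, 0.0288]
contact_force: [-0.6, 0.2, -0.4]
grasp_force: 0.0
tool_pos: [0.6176, -0.0602, 0.1811]
contact_force: [0.6, -0.8, -0.5]
grasp_force: 0.0
tool_pos: [0.4713, 0.0163, 0.1997]
contact_force: [0.2, -0.0, 0.9]
grasp_force: 0.0
tool_pos: [0.4624, 0.0742, 0.1992]
contact_force: [0.1, 0.7, 0.4]
grasp_force: 0.0
[181.  21.] 876 [96.29 18.2 ] 10.31 0.0706
[346.  60.] 379 [ 88.48 -17.5 ] 5.42 0.0725
[196.  84.] 202 [80.97 15.46] 1.81 0.0607
[327. 167.] 319 [ 62.82 -12.24] 2.1 0.0677
[296. 173.] 316 [61.67 -5.87] 2.06 0.0677
[266. 178.] 311 [60.58  0.36] 2.06 0.0682
[235. 183.] 316 [59.43  6.64] 2.06 0.0681
t 19.95 pos [0.4624 0.0741 0.199 ] F [-0.48  0.66 -0.76] w 0.75 yaw 99.83
shift cm [10.06 -0.28 17.77]
```

View pics/t3.png

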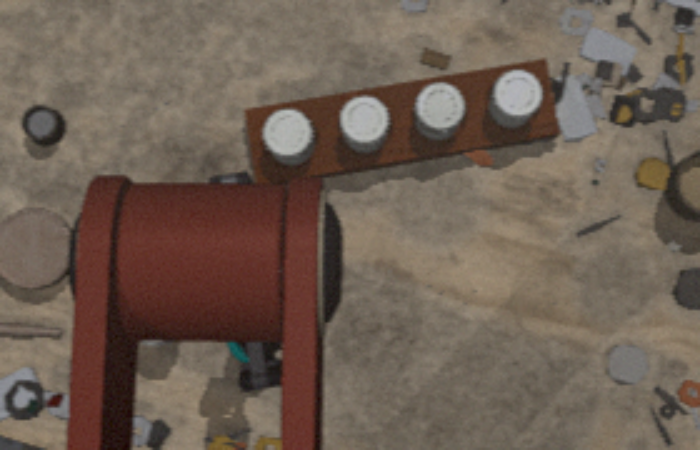

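The rack is full and the placed can at crop (438,108) has its top at 68 mm, so it is fully seated. Now to pick up the left (heavy) can again, at the pose where I released it.

```bash
python3 -m crank '[{"x":2,"y":-0.2,"z":0,"turn":0},{"x":4,"y":0,"z":0,"turn":0},{"x":3,"y":0,"z":0,"turn":0},{"x":1,"y":0,"z":0,"turn":0},{"x":0,"y":0,"z":1,"turn":0}]' | grep -E "pos|force"
python3 -m crank '[{"x":0,"y":0,"z":3,"turn":0},{"x":0,"y":0,"z":4,"turn":0},{"x":0,"y":0,"z":3,"turn":0},{"x":0,"y":0,"z":1,"turn":0},{"x":0,"y":0,"z":0,"turn":0}]' | grep -E "pos|force"
python3 -m crank '[{"x":0,"y":0,"z":0,"turn":0},{"x":0,"y":0,"z":0,"turn":0},{"x":0,"y":0,"z":0,"turn":0}]' | grep -E "pos|force"
python3 go.py .4425 .1723 .0213
```

```text
tool_pos: [0.4441, 0.1735, 0.19]
contact_force: [0.7, 0.2, 0.3]
grasp_force: 0.0
tool_pos: [0.4417, 0.1718, 0.0768]
contact_force: [0.6, -0.4, 0.2]
grasp_force: 0.0
tool_pos: [0.4443, 0.1734, 0.0807]
contact_force: [0.5, -0.2, 0.3]
grasp_force: 0.0
t 21.25 pos [0.4443 0.1734 0.0807] F [ 0.53 -0.22  0.33] w 0.747 yaw 99.91
shift cm [-0.08 -0.21  5.94]
```

```bash
python3 -m crank '[{"x":-0.1,"y":-0.15,"z":1,"turn":0},{"x":0,"y":0,"z":1.5,"turn":0},{"x":0,"y":0,"z":1.5,"turn":0},{"x":0,"y":0,"z":1,"turn":0},{"x":0,"y":0,"z":0.8,"turn":0}]' | grep -E "pos|force"
python3 -m crank '[{"x":0,"y":0,"z":0,"turn":0},{"x":0,"y":0,"z":0,"turn":0},{"x":0,"y":0,"z":0,"turn":0}]' | grep -E "pos|force"
python3 -m crank '[{"x":0,"y":0,"z":0,"turn":0},{"x":0,"y":0,"z":0,"turn":0},{"x":0,"y":0,"z":0,"turn":0},{"x":0,"y":0,"z":0,"turn":0},{"x":0,"y":0,"z":0,"turn":0}]' 20 | grep -E "pos|force|width"
python3 -m crank '[{"x":0,"y":0,"z":-1,"turn":0},{"x":0,"y":0,"z":-2,"turn":0},{"x":0,"y":0,"z":-3,"turn":0},{"x":0,"y":0,"z":-3,"turn":0},{"x":0,"y":0,"z":-3,"turn":0}]' | grep -E "pos|force"
python3 -m crank '[{"x":0,"y":0,"z":-3,"turn":0},{"x":0,"y":0,"z":-2,"turn":0},{"x":0,"y":0,"z":-1.5,"turn":0},{"x":0,"y":0,"z":-0.5,"turn":0},{"x":0,"y":0,"z":0,"turn":0}]' | grep -E "pos|force"
python3 -m crank '[{"x":0,"y":0,"z":0,"turn":0},{"x":0,"y":0,"z":0,"turn":0},{"x":0,"y":0,"z":0,"turn":0},{"x":0,"y":0,"z":0,"turn":0},{"x":0,"y":0,"z":0,"turn":0}]' 
python3 -m crank '[{"x":0,"y":0,"z":0,"turn":0},{"x":0,"y":0,"z":0,"turn":0},{"x":0,"y":0,"z":0,"turn":0},{"x":0,"y":0,"z":0,"turn":0},{"x":0,"y":0,"z":0,"turn":0}]' | grep -E "pos|force"
python3 - <<'E'
from h import *
p,d=manip.grab_frame("side"); cv2.imwrite("pics/s9.png",p[...,::-1])
E
```

```text
tool_pos: [0.4411, 0.1719, 0.0198]
contact_force: [0.1, -0.5, -0.2]
grasp_force: 0.0
tool_pos: [0.4423, 0.1721, 0.0216]
contact_force: [0.6, -0.2, -0.3]
grasp_force: 0.0
tool_pos: [0.4423, 0.1721, 0.0216]
contact_force: [-0.3, 0.4, 5.4]
gripper_width: 0.449
grasp_force: 60.1
tool_pos: [0.4401, 0.1716, 0.1405]
contact_force: [-0.3, -0.4, -3.3]
grasp_force: 61.1
tool_pos: [0.4414, 0.1719, 0.2105]
contact_force: [0.3, -0.3, -5.2]
grasp_force: 61.2
time: 24.05
tool_pos: [0.4415, 0.1719, 0.2105]
tool_rot: [-0.0, 0.643, 0.766, -0.0]
contact_force: [-0.7, 0.7, -3.5]
gripper_width: 0.452
grasp_force: 61.2
tool_pos: [0.4416, 0.172, 0.2108]
contact_force: [0.4, 0.5, -3.9]
grasp_force: 61.2
```

View pics/s9.png

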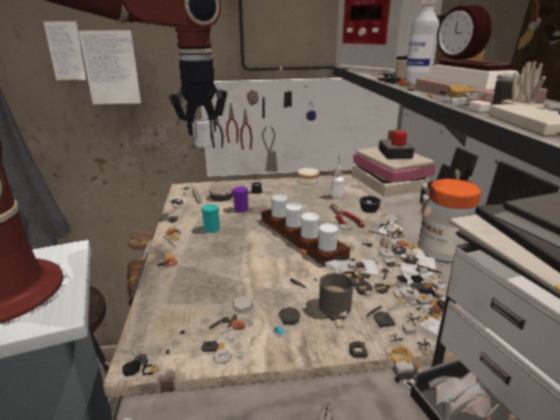

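The heavy can hangs upright in the gripper at (203,132). The rack is full, with its four cans level, and the bystanders are untouched. Handing in.

```bash
python3 -c "
from plant import manip
print(manip.job_done())"
```

```text
the job is handed in; nothing more can be done
None
```

The job is handed in: the lighter canister (the right one, about 0.7 N) is fully down in rack pocket 1, and the heavier one (the left one, about 4.3 N) is held upright and still with its underside about 19 cm above the board, at about 24 s of the 72 s allowed.

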